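# Find the filled pot by feel and put it on the warming plate

### The job

One of the three identical lidded white pots on the wooden board has been filled and is far heavier than the two empty ones. Find it by feel with light nudges that leave the empty ones about where they stand (within 4 cm), and slide it upright onto the metal warming plate, inside the dashed ring. Then turn the thermostat knob beside the plate until its white pointer stands at the long mark, let go, and leave everything else in its place.

Things in the scene. Friction and masses are not known exactly. Their poses are not given: they have to be found in the camera images.
- pot_a: One of three look-alike round white pots with a flat cork lid that does not come off: 86 mm diameter, 62 mm high with the lid, too wide to grasp. Stands upright on the board. Origin: centre of its underside. Two are empty (about 0.25 kg), one is filled (about 0.9 kg); neither the name nor the look nor the place tells which.
- pot_b: As pot_a.
- pot_c: As pot_a.
- plate: Fixed aluminium warming plate, 180 (its x) x 260 (its y) mm, top 12 mm above the table. Origin: centre of its underside; the dashed ring on its top, 150 mm diameter, is centred on it. Its -x edge adjoins the board.
- board: Fixed plywood board, 150 (its x) x 460 (its y) mm, top 13 mm above the table, so pots slide from it down a 1 mm step onto the plate. Origin: centre of its underside. The pots stand in a row along its y, about 160 mm apart.
- thermostat: Fixed white thermostat box, 105 (x) x 100 (y) x 35 mm high, on the table to one side of the plate (left or right). Origin: centre of its underside, on the knob's axis. Its top carries a scale of seven black marks around the knob, 0.5 rad apart from 0 to 3.0 rad, clockwise from above starting at the box's +y; the middle one is long and thick: 1.5 rad, nearly the box's +x.
- dial (a joint): Angle of the knob, rad: 0 with the pointer at the first mark (box's +y), growing clockwise from above to 3.0 at the last; 1.5 at the long mark. Stays where it is left.
- dial_grip (a point): Middle of the knob's black grip bar, on the knob's axis, 66 mm above the table. The bar is 42 mm long along the point's y (the white pointer line is on the +y end), 14 mm thick along x, 32 mm high, its top 7 mm above this point; a 44 mm disc 8 mm thick lies under it on the box.
- clay_pot: Bystander: loose open terracotta pot, 72 mm diameter, 65 mm high, on the table beside an end of the board. Origin: centre of its underside.
- bottle: Bystander: loose amber bottle, 48 mm diameter, 130 mm high, on the table beside an end of the board. Origin: centre of its underside.
- nut_tray: Bystander: fixed clear tray of nuts, 105 x 100 x 30 mm, beside the plate on the side away from the thermostat. Origin: centre of its underside.
There are look-alikes about, which are no part of the job. What is shaped like the pot_c but green is not meant. Leave any yellow look-alike of the pot_b alone.

How it is judged:
By the outcome, as a careful person would: the job done as asked, in the order asked, and still so for the second after the job is handed in, with the robot touching nothing.
It also fails if it takes over 72 s, if anything falls off the work surface, if the arm or the gripper's body presses on something with over 40 N, if the wrist force passes 120 N, or if a joint passes its speed limit or range.

### The arm

A 7-joint arm with a two-finger parallel gripper is mounted at the origin on the work surface. World frame = base frame: x ahead of the robot, y to its left, z up, the work surface at z = 0. Lengths are in m, angles in rad, forces in N, time in s.
With the tool pointing down it reaches from about 0.4 to 0.875 m from the base axis. Payload 19.3 kg.
Tool frame: the origin (TCP) lies at the very end of the fingers, on their centre line; the grasp point (between the pads) lies 19 mm behind it; z points along the fingers, y is the direction in which the jaws open and shut (so a half turn about z gives the same grasp; the last joint's range is limited). The gripper opens to 85 mm and grips with 20 to 120 N. Pads are 22 mm wide; open, the fingers measure 114 mm over their backs; the gripper's body (76 mm by 85 mm) begins 54 mm behind the grasp point. The pads swing forward as they close: fully open they stand 13 mm farther back than shut.
Start: joints at [-1.403, 0.521, -0.036, 1.599, 0.021, 1.021, -0.113], TCP at [0.147, 0.607, 0.209] pointing down, gripper open.
Joint ranges: [-2.91, 2.91], [-0.3, 2.13], [-1.5, 1.42], [0.17, 2.43], [-1.26, 4.41], [0.16, 1.93], [-2.52, 2.52]. Speed limits (rad/s): [1.89, 1.89, 2.39, 2.39, 3.01, 3.01, 3.01].

### API

Orientations are given as [roll, pitch, yaw] about the fixed x, y, z axes, in that order (R = Rz(yaw) Ry(pitch) Rx(roll)).
In Python, from workcell import bot gives the robot as it stands. The module is installed in compiled form; this text tells all that it offers.
- The arm moves only by the shell command python3 -m inch 'ROWS' [FORCE]. ROWS is JSON, a list of rows, each an object of numbers: "dx", "dy", "dz": the shift along the tool's x, y, z in mm; "rx", "ry", "rz": the turn, a rotation vector about the tool's x, y, z in rad; "hand": the closure, from -1 (fully open) to 1 (shut), so that 0 is half open. In form: [{"dx": .., "dy": .., "dz": .., "rx": .., "ry": .., "rz": .., "hand": ..}, ...]. A call has 1 to 10 rows; each row shifts and turns the commanded pose from where the row before left it, along the tool's axes as they then stand; what a row does not reach is not made up. A row lasts 1/10 s, in which the tool goes at most 50 mm and 8.59 degrees, less where a joint would pass 70% of its speed; a pose out of reach is approached as far as the arm can. A call with a gripper value outside its range is refused whole. The fingers move at their own pace and stop on an object; FORCE is the grip in N (left out, the last holds). Time passes only in rows, so rows that do not move let the fingers close. It gives the time, the measured TCP pose, the force and the opening at its end, in the units of the state.
- bot.observe(): the state, without advancing time (a new reading comes with each control period).
- bot.grab_frame(name): name is "scene" or "top" or "wrist"; returns (picture, depth): 384x512x3 uint8, red, green, blue; 384x512 float32, m along the optical axis (not along the pixel's ray), 0 where there is no reading.
- bot.get_calibration(name): a dict with "vertical_fov" (degrees; the focal length in pixels is half the picture's height over the tangent of half this angle, whatever the lens; pixels are square), "cx", "cy" (the principal point, pixels), "k1" (the pictures are not rectified: a ray, as slopes to the right and down, at radius r is drawn at 1 + k1 r^2 times it, then the intrinsics apply), "origin" and "orientation" of the camera in the world. Camera axes: x right, y down, z forward; pixel columns grow to the right and rows downward; lengths in m; the calibration is good to about 2 mm. A picture is of the moment at which its call begins: read the wrist's pose just before it. get_calibration takes no time and is no camera call; for the wrist camera it gives the pose at the moment of the call.
- bot.job_done(): hands the job in, once; it reports no verdict.
Trained networks look in the newest picture that a camera, given by its name, has taken for a name from the list of things; names that differ only in an ending like _2 or _b are one class to them, and where a whole thing is asked for, a point or a joint stands for the part that bears it (a point fixed in the world has none). Each returns a list of dicts, best first, with "score" (0 to 1); they miss things now and then, are a little off and sometimes report something else, mostly with a low value. They report only what shows in the picture. A call takes as long as a camera call. They do not tell look-alikes from the thing itself.
- bot.trace(camera, target): "region" (384x512 bool, what is visible of it) and "box" ([left, top, right, bottom] in pixels, round what is visible of it).
- bot.tip_of(camera, target): "centre" ([row, column] in pixels: a listed point, or the origin of a listed thing).
The state is a dict: "clock": time; "qpos": joint angles; "qd": joint speeds; "joint_efforts": joint torques, N m; "position": TCP position; "tool_rot": TCP orientation; "force": force on the tool from outside, world axes, zero at the start; "moment": the same for the moment, N m; "grip_width": finger opening in m.
Only numpy, scipy, OpenCV 4.12 (cv2) and the standard library are available. Lean on these libraries where they do the work, as an engineer would, in place of code of your own. Each camera call takes 0.05 s, during which the arm holds its last target.

## Working session

There is one attempt and no reset: what is moved stays moved. The work goes in short steps, Python scripts to look and compute and a shell command to move; the robot and the scene stay as the last step left them, time stands still between calls to the robot, and variables do not carry over. Pictures are saved under pics/ and viewed, and the job is handed in when it is done.

```bash
mkdir -p pics; cat > h.py <<'E'
import numpy as np, cv2
from workcell import bot
from scipy.spatial.transform import Rotation as R
def cal(n):
    c=bot.get_calibration(n); f=192/np.tan(np.radians(c['vertical_fov'])/2)
    return c,f
def rot(c):
    o=np.array(c['orientation'],float)
    return o if o.shape==(3,3) else R.from_euler('xyz',o).as_matrix()
def und(c,f,u,v):
    x=np.array([(u-c['cx'])/f,(v-c['cy'])/f]); y=x.copy()
    for _ in range(20): y=x/(1+c['k1']*(y@y))
    return y
def ray(c,f,u,v):
    y=und(c,f,u,v); return rot(c)@np.array([y[0],y[1],1.])
def at_z(c,f,u,v,z):
    d=ray(c,f,u,v); o=np.array(c['origin']); return o+d*(z-o[2])/d[2]
def proj(c,f,P):
    p=rot(c).T@(np.array(P)-np.array(c['origin'])); s=p[:2]/p[2]; s=s*(1+c['k1']*(s@s)); return s*f+[c['cx'],c['cy']]
def at_d(c,f,u,v,d): return np.array(c['origin'])+ray(c,f,u,v)*d
def save(n,im): cv2.imwrite('pics/'+n+'.png',im[...,::-1])
E
python3 - <<'E'
from h import *
print(bot.observe())
for n in('scene','top','wrist'):
    im,d=bot.grab_frame(n); save(n+'0',im); np.save(n+'0.npy',d); print(n,bot.get_calibration(n))
    if n=='wrist': continue
    c,f=cal(n)
    for t in('pot_a','plate','board','thermostat','dial_grip','clay_pot','bottle','nut_tray'):
        for r in bot.tip_of(n,t)[:5]:
            v,u=r['centre']; print(n,t,round(r['score'],2),round(u),round(v),at_z(c,f,u,v,{'pot_a':.013,'dial_grip':.066}.get(t,0)).round(3))
E
```

```text
{'clock': 0.0, 'qpos': array([-1.40320613,  0.52201576, -0.03634354,  1.59997605,  0.021218  ,
        1.02110578, -0.11278933]), 'qd': array([ 8.60775654e-04,  6.64199894e-04, -8.27654265e-04, -2.53342385e-04,
        4.80021991e-05,  1.01654901e-04,  2.05435237e-04]), 'joint_efforts': array([-4.46201338e-04, -9.27108765e+01,  1.97976843e+00, -3.69923508e+01,
        1.79027970e-02,  8.24169052e-03,  5.59962427e-05]), 'position': array([0.14717231, 0.60706463, 0.20813593]), 'tool_rot': array([-3.14047670e+00,  8.67365087e-05,  2.90382602e+00]), 'force': array([ 0.16117316,  0.58757018, -0.02337766]), 'moment': array([ 0.01802979, -0.00267731, -0.00947893]), 'grip_width': 0.0854993948678309}
scene {'vertical_fov': 47.25799253344836, 'cx': 256.74928578964386, 'cy': 186.25208057957676, 'k1': -0.033250716033022994, 'origin': array([0.9898855 , 0.10118918, 0.91771596]), 'orientation': array([-2.60573712, -0.00789471,  1.76324978])}
scene pot_a 0.89 147 147 [ 0.402 -0.288  0.013]
scene pot_a 0.8 191 176 [ 0.463 -0.156  0.013]
scene pot_a 0.79 324 203 [0.476 0.168 0.013]
scene pot_a 0.59 2
[... 895 characters left out ...]
 0.77 373 228 [ 0.383 -0.294  0.013]
top pot_a 0.63 319 192 [ 0.472 -0.157  0.013]
top plate 0.73 257 126 [ 0.638 -0.003  0.   ]
top board 0.82 252 194 [0.467 0.009 0.   ]
top thermostat 0.75 174 132 [0.619 0.205 0.   ]
top dial_grip 0.62 170 126 [0.619 0.202 0.066]
top clay_pot 0.63 369 176 [ 0.515 -0.289  0.   ]
top bottle 0.97 140 166 [0.533 0.287 0.   ]
top nut_tray 0.64 177 130 [0.626 0.198 0.   ]
top nut_tray 0.51 252 191 [0.475 0.007 0.   ]
wrist {'vertical_fov': 64.1711270948042, 'cx': 253.70928760562757, 'cy': 189.3153735945056, 'k1': -0.0826388516834057, 'origin': array([0.08027092, 0.62383331, 0.37435666]), 'orientation': array([ 2.86561755e+00, -4.92852083e-04,  1.33216379e+00])}
```

View pics/scene0.png

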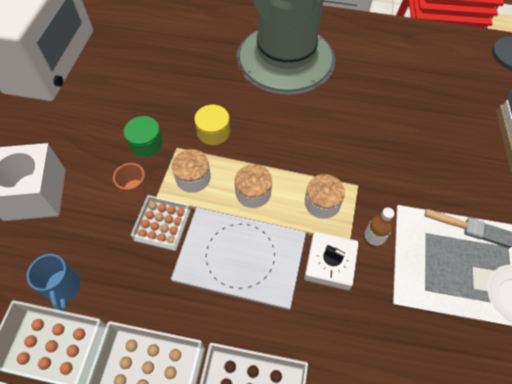

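View pics/top0.png

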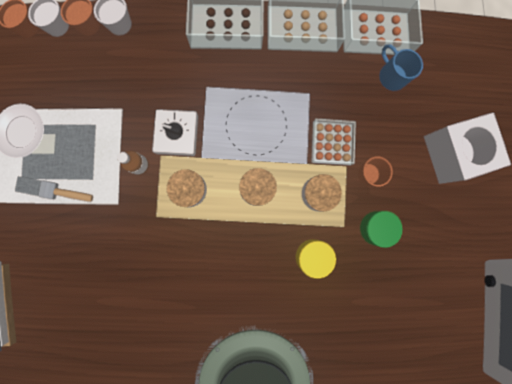

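```bash
python3 - <<'E'
import cv2
im=cv2.imread('pics/top0.png'); cv2.imwrite('pics/top0z.png',cv2.resize(im[80:230,110:390],None,fx=2.8,fy=2.8,interpolation=cv2.INTER_CUBIC))
E
```

```text
(no output)
```

View pics/top0z.png

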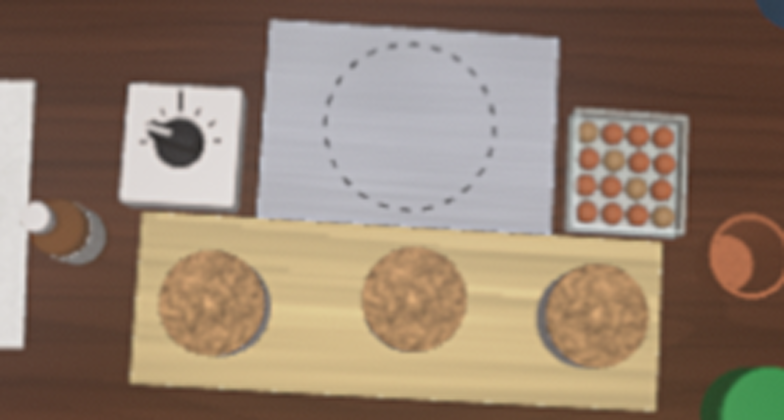

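```bash
python3 - <<'E'
from h import *
im=cv2.imread('pics/top0.png')[...,::-1]; c,f=cal('top'); d=np.load('top0.npy')
hsv=cv2.cvtColor(im.copy(),cv2.COLOR_RGB2HSV)
# cork lids via depth height
uu,vv=np.meshgrid(np.arange(512),np.arange(384))
Rm=rot(c)
pts=np.zeros((384,512,3))
for v in range(384):
    for u in range(512):
        if d[v,u]>0 and 80<v<280 and 100<u<420: pts[v,u]=at_d(c,f,u,v,d[v,u])
np.save('pts.npy',pts)
z=pts[...,2]
m=((z>.066)&(z<.085)&(pts[...,0]>0)).astype(np.uint8)
n,l,s,ce=cv2.connectedComponentsWithStats(m)
for i in range(1,n):
    if s[i,4]>60:
        a=l==i; cn=cv2.findContours(a.astype(np.uint8),0,1)[0][0]; (x,y),r=cv2.minEnclosingCircle(cn)
        zz=np.median(z[a]); print('comp',s[i,4],ce[i].round(1),'circ',round(x,1),round(y,1),round(r,1),'z',zz.round(4),at_z(c,f,*ce[i],zz).round(4), im[a].mean(0).round())
# ring
for p in[(257,126),(205,88),(309,94),(203,157),(306,163)]: print(p,at_z(c,f,*p,.012).round(4), z[p[1],p[0]].round(4))
print('board corners'); 
for p in[(160,157),(347,166),(157,216),(345,226)]: print(p,at_z(c,f,*p,.013).round(4))
E
```

```text
comp 105 [171.5 127.6] circ 171.5 127.0 8.7 z 0.0733 [0.6139 0.196  0.0733] [91. 88. 87.]
comp 95 [135.5 162.4] circ 130.7 160.5 10.8 z 0.0794 [0.5318 0.2745 0.0794] [110.  82.  63.]
comp 1140 [185.1 187.8] circ 185.1 187.9 19.2 z 0.0758 [0.4756 0.1609 0.0758] [171. 135.  97.]
comp 1115 [257.7 186.4] circ 257.7 186.5 18.9 z 0.076 [ 0.4802 -0.0029  0.076 ] [173. 136.  99.]
comp 1071 [322.8 192.4] circ 322.8 192.4 18.6 z 0.0761 [ 0.4679 -0.1522  0.0761] [171. 134.  96.]
(257, 126) [ 0.6352 -0.003   0.012 ] 0.0144
(205, 88) [0.7308 0.1282 0.012 ] 0.0008
(309, 94) [ 0.7206 -0.1342  0.012 ] 0.0031
(203, 157) [0.5558 0.1292 0.012 ] 0.014
(306, 163) [ 0.544  -0.1252  0.012 ] 0.0127
board corners
(160, 157) [0.5546 0.2347 0.013 ]
(347, 166) [ 0.5379 -0.2285  0.013 ]
(157, 216) [0.4104 0.2382 0.013 ]
(345, 226) [ 0.3888 -0.2219  0.013 ]
```

```bash
python3 - <<'E'
import cv2
im=cv2.imread('pics/top0.png'); cv2.imwrite('pics/th.png',cv2.resize(im[100:165,145:210],None,fx=8,fy=8,interpolation=cv2.INTER_CUBIC))
im=cv2.imread('pics/scene0.png'); cv2.imwrite('pics/th2.png',cv2.resize(im[225:295,295:365],None,fx=8,fy=8,interpolation=cv2.INTER_CUBIC))
E
```

```text
(no output)
```

View pics/th.png

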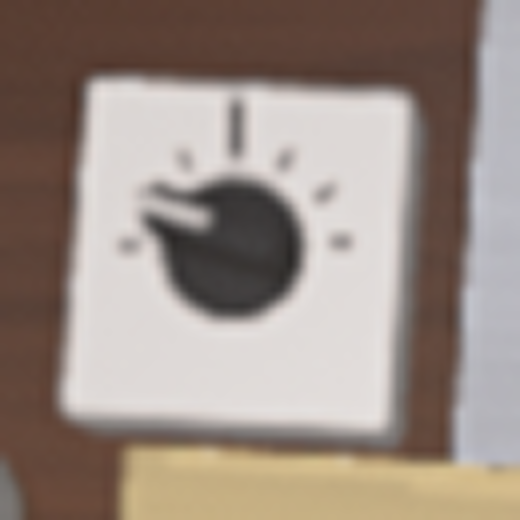

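View pics/th2.png

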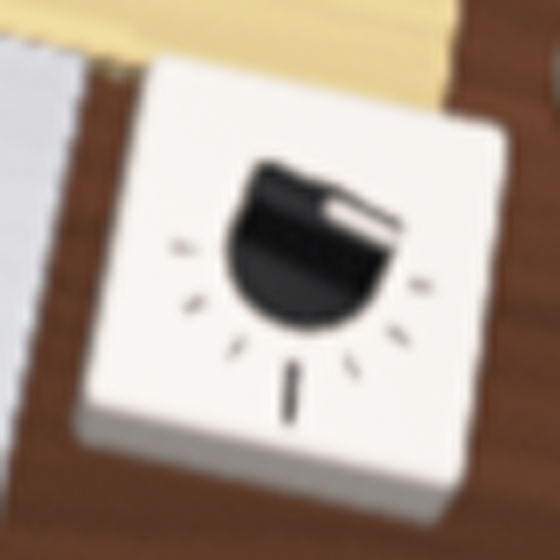

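Candidates in the top view: the white, cork-lidded pots are at (185,188), (258,187) and (323,192). The look-alikes are yellow at (317,259) and green at (384,229). The crop shows cork lids with white walls on the three board pots, so I'll use those. I'll start with the left one.

```bash
python3 -m inch '[{"rz":-0.101,"hand":0},{"rz":-0.101,"hand":0},{"dx":-15,"dy":-23,"hand":0},{"dx":-15,"dy":-23,"hand":0},{"dx":-15,"dy":-23,"hand":0},{"dx":-15,"dy":-23,"hand":0},{"dx":-15,"dy":-23,"hand":0},{"dx":-15,"dy":-23,"hand":0},{"dx":-15,"dy":-23,"hand":0},{"dx":-15,"dy":-23,"hand":0}]' 30
python3 -m inch '[{"dx":-15,"dy":-23,"hand":0},{"dx":-15,"dy":-23,"hand":0},{"dx":-15,"dy":-23,"hand":0},{"dx":-15,"dy":-23,"hand":0},{"dx":-15,"dy":-23,"hand":0},{"dx":-15,"dy":-23,"hand":0},{"dx":-15,"dy":-23,"hand":0},{"dx":-15,"dy":-23,"hand":0},{"hand":0},{"hand":0}]'
```

```text
schema error: expected keys dx, dy, dz, rx, ry, rz, hand
schema error: expected keys dx, dy, dz, rx, ry, rz, hand
```

```bash
python3 -m inch '[{"dx":0,"dy":0,"dz":0,"rx":0,"ry":0,"rz":-0.101,"hand":0},{"dx":0,"dy":0,"dz":0,"rx":0,"ry":0,"rz":-0.101,"hand":0},{"dx":-15,"dy":-23,"dz":0,"rx":0,"ry":0,"rz":0,"hand":0},{"dx":-15,"dy":-23,"dz":0,"rx":0,"ry":0,"rz":0,"hand":0},{"dx":-15,"dy":-23,"dz":0,"rx":0,"ry":0,"rz":0,"hand":0},{"dx":-15,"dy":-23,"dz":0,"rx":0,"ry":0,"rz":0,"hand":0},{"dx":-15,"dy":-23,"dz":0,"rx":0,"ry":0,"rz":0,"hand":0},{"dx":-15,"dy":-23,"dz":0,"rx":0,"ry":0,"rz":0,"hand":0},{"dx":-15,"dy":-23,"dz":0,"rx":0,"ry":0,"rz":0,"hand":0},{"dx":-15,"dy":-23,"dz":0,"rx":0,"ry":0,"rz":0,"hand":0}]' 30
```

```text
clock: 1.95
position: [0.2611, 0.4183, 0.2088]
tool_rot: [3.141, 0.0, 3.106]
force: [0.4, 0.5, -0.7]
grip_width: 0.0427
```

```bash
python3 -m inch '[{"dx":-19,"dy":-31,"dz":0,"rx":0,"ry":0,"rz":0,"hand":0},{"dx":-19,"dy":-31,"dz":0,"rx":0,"ry":0,"rz":0,"hand":0},{"dx":-19,"dy":-31,"dz":0,"rx":0,"ry":0,"rz":0,"hand":0},{"dx":-19,"dy":-31,"dz":0,"rx":0,"ry":0,"rz":0,"hand":0},{"dx":-19,"dy":-31,"dz":0,"rx":0,"ry":0,"rz":0,"hand":0},{"dx":-19,"dy":-31,"dz":0,"rx":0,"ry":0,"rz":0,"hand":0},{"dx":-19,"dy":-31,"dz":0,"rx":0,"ry":0,"rz":0,"hand":0},{"dx":-19,"dy":-31,"dz":0,"rx":0,"ry":0,"rz":0,"hand":0},{"dx":0,"dy":0,"dz":0,"rx":0,"ry":0,"rz":0,"hand":0},{"dx":0,"dy":0,"dz":0,"rx":0,"ry":0,"rz":0,"hand":0}]'
```

```text
clock: 2.95
position: [0.4038, 0.1655, 0.2088]
tool_rot: [3.141, 0.0, 3.104]
force: [-0.4, 0.0, -0.3]
grip_width: 0.0424
```

```bash
python3 -m inch '[{"dx":0,"dy":0,"dz":25,"rx":0,"ry":0,"rz":0,"hand":0},{"dx":0,"dy":0,"dz":25,"rx":0,"ry":0,"rz":0,"hand":0},{"dx":0,"dy":0,"dz":25,"rx":0,"ry":0,"rz":0,"hand":0},{"dx":0,"dy":0,"dz":25,"rx":0,"ry":0,"rz":0,"hand":0},{"dx":0,"dy":0,"dz":25,"rx":0,"ry":0,"rz":0,"hand":0},{"dx":0,"dy":0,"dz":25,"rx":0,"ry":0,"rz":0,"hand":0},{"dx":0,"dy":0,"dz":20,"rx":0,"ry":0,"rz":0,"hand":0},{"dx":0,"dy":0,"dz":12,"rx":0,"ry":0,"rz":0,"hand":0},{"dx":0,"dy":0,"dz":0,"rx":0,"ry":0,"rz":0,"hand":0},{"dx":0,"dy":0,"dz":0,"rx":0,"ry":0,"rz":0,"hand":0}]'
python3 - <<'E'
from h import *
im,d=bot.grab_frame('scene'); save('s1',im)
c,f=cal('scene')
o=bot.observe();print(o['position'],o['force'],proj(c,f,o['position']))
E
```

```text
clock: 3.95
position: [0.4033, 0.1666, 0.0269]
tool_rot: [3.141, -0.0, 3.107]
force: [-0.0, 0.1, 0.8]
grip_width: 0.0425
[0.40366753 0.16659465 0.02727557] [0.23950638 0.47636034 0.23193697] [327.16178982 174.33471058]
```

View pics/s1.png

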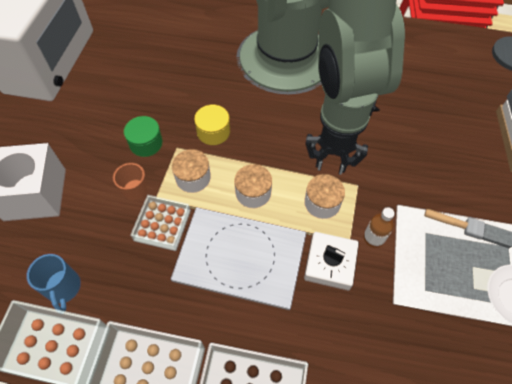

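```bash
python3 -m inch '[{"dx":-3,"dy":0,"dz":0,"rx":0,"ry":0,"rz":0,"hand":0},{"dx":-3,"dy":0,"dz":0,"rx":0,"ry":0,"rz":0,"hand":0},{"dx":-3,"dy":0,"dz":0,"rx":0,"ry":0,"rz":0,"hand":0},{"dx":-3,"dy":0,"dz":0,"rx":0,"ry":0,"rz":0,"hand":0},{"dx":-3,"dy":0,"dz":0,"rx":0,"ry":0,"rz":0,"hand":0},{"dx":-3,"dy":0,"dz":0,"rx":0,"ry":0,"rz":0,"hand":0},{"dx":-3,"dy":0,"dz":0,"rx":0,"ry":0,"rz":0,"hand":0},{"dx":-3,"dy":0,"dz":0,"rx":0,"ry":0,"rz":0,"hand":0}]'
for i in 1 2 3; do python3 -m inch '[{"dx":-2,"dy":0,"dz":0,"rx":0,"ry":0,"rz":0,"hand":0}]'; done
```

```text
clock: 4.8
position: [0.4278, 0.165, 0.0267]
tool_rot: [-3.142, -0.0, 3.106]
force: [-0.1, -0.3, -0.5]
grip_width: 0.0425
clock: 4.9
position: [0.4297, 0.1648, 0.0266]
tool_rot: [-3.141, -0.0, 3.106]
force: [-1.1, 0.3, 0.7]
grip_width: 0.043
clock: 5.0
position: [0.4314, 0.1648, 0.0266]
tool_rot: [-3.141, -0.001, 3.106]
force: [-1.6, -1.2, 0.4]
grip_width: 0.0431
clock: 5.1
position: [0.4335, 0.1648, 0.0266]
tool_rot: [-3.141, -0.0, 3.106]
force: [-2.1, -1.0, 0.4]
grip_width: 0.0426
```

```bash
for i in 1 2 3 4; do python3 -m inch '[{"dx":-2,"dy":0,"dz":0,"rx":0,"ry":0,"rz":0,"hand":0}]' | grep -E "pos|force"; done
```

```text
position: [0.4356, 0.1648, 0.0267]
force: [-1.5, -0.3, 0.6]
position: [0.4377, 0.1648, 0.0267]
force: [-1.2, -0.1, -0.5]
position: [0.4397, 0.1647, 0.0267]
force: [-1.6, 0.2, -0.1]
position: [0.4417, 0.1646, 0.0267]
force: [-0.4, 0.0, 0.5]
```

```bash
python3 -m inch '[{"dx":14,"dy":0,"dz":0,"rx":0,"ry":0,"rz":0,"hand":0},{"dx":14,"dy":0,"dz":0,"rx":0,"ry":0,"rz":0,"hand":0},{"dx":0,"dy":-28,"dz":0,"rx":0,"ry":0,"rz":0,"hand":0},{"dx":0,"dy":-28,"dz":0,"rx":0,"ry":0,"rz":0,"hand":0},{"dx":0,"dy":-28,"dz":0,"rx":0,"ry":0,"rz":0,"hand":0},{"dx":0,"dy":-28,"dz":0,"rx":0,"ry":0,"rz":0,"hand":0},{"dx":0,"dy":-28,"dz":0,"rx":0,"ry":0,"rz":0,"hand":0},{"dx":0,"dy":-25,"dz":0,"rx":0,"ry":0,"rz":0,"hand":0},{"dx":0,"dy":0,"dz":0,"rx":0,"ry":0,"rz":0,"hand":0},{"dx":0,"dy":0,"dz":0,"rx":0,"ry":0,"rz":0,"hand":0}]'
python3 - <<'E'
from h import *
im,d=bot.grab_frame('top'); save('t2',im)
im,d=bot.grab_frame('scene'); save('s2',im);c,f=cal('scene')
for r in bot.tip_of('scene','pot_a'):
  v,u=r['centre'];print(round(r['score'],2),u,v,at_z(c,f,u,v,.013))
E
```

```text
clock: 6.5
position: [0.4081, 0.0005, 0.0268]
tool_rot: [3.141, 0.001, 3.104]
force: [0.6, -0.2, 1.5]
grip_width: 0.0432
0.79 320.1 208.1 [0.49043499 0.16175769 0.013     ]
0.72 192.2 176.2 [ 0.46403092 -0.15376047  0.013     ]
0.72 213.2 134.4 [ 0.33057683 -0.13440455  0.013     ]
0.69 145.7 144.7 [ 0.39594049 -0.2947393   0.013     ]
0.62 253.5 191.1 [4.75889380e-01 4.21027833e-04 1.30000000e-02]
```

View pics/s2.png

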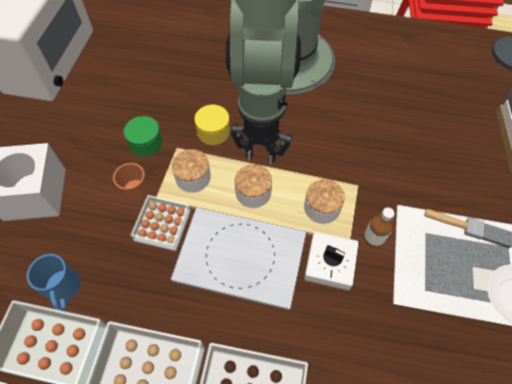

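Left pot moved about 14 mm with about 1.3 N. Now the middle one.

```bash
python3 -m inch '[{"dx":-3,"dy":0,"dz":0,"rx":0,"ry":0,"rz":0,"hand":0},{"dx":-3,"dy":0,"dz":0,"rx":0,"ry":0,"rz":0,"hand":0},{"dx":-3,"dy":0,"dz":0,"rx":0,"ry":0,"rz":0,"hand":0},{"dx":-3,"dy":0,"dz":0,"rx":0,"ry":0,"rz":0,"hand":0},{"dx":-3,"dy":0,"dz":0,"rx":0,"ry":0,"rz":0,"hand":0},{"dx":-3,"dy":0,"dz":0,"rx":0,"ry":0,"rz":0,"hand":0},{"dx":-3,"dy":0,"dz":0,"rx":0,"ry":0,"rz":0,"hand":0}]'| grep -E "pos|force"
for i in 1 2 3 4 5 6 7; do python3 -m inch '[{"dx":-2,"dy":0,"dz":0,"rx":0,"ry":0,"rz":0,"hand":0}]' | grep -E "pos|force"; done
```

```text
position: [0.4289, -0.0001, 0.0267]
force: [0.3, 0.7, 1.1]
position: [0.4309, -0.0002, 0.0267]
force: [-0.4, 0.0, -0.6]
position: [0.4328, -0.0002, 0.0267]
force: [-3.0, -0.1, 1.0]
position: [0.4334, -0.0004, 0.0265]
force: [-9.8, 0.3, 5.5]
position: [0.4348, -0.0005, 0.0265]
force: [-10.0, 1.2, 7.0]
position: [0.4368, -0.0006, 0.0265]
force: [-10.2, 0.6, 6.4]
position: [0.4388, -0.0007, 0.0264]
force: [-10.6, 0.6, 6.0]
position: [0.4408, -0.0008, 0.0265]
force: [-10.0, 0.5, 7.0]
```

```bash
python3 - <<'E'
from h import *
im,d=bot.grab_frame('scene'); save('s3',cv2.resize(im[120:320,150:400],None,fx=3,fy=3));c,f=cal('scene')
for r in bot.tip_of('scene','pot_a'):
  v,u=r['centre'];print(round(r['score'],2),u,v,at_z(c,f,u,v,.013))
# lid plane
def fit(c,f,d,cx,cy):
    P=[]
    for v in range(150,240):
        for u in range(170,350):
            p=at_d(c,f,u,v,d[v,u])
            if np.hypot(p[0]-cx,p[1]-cy)<.05 and .062<p[2]<.09: P.append(p)
    P=np.array(P); A=np.c_[P[:,:2]-P[:,:2].mean(0),np.ones(len(P))]; print(P.mean(0),np.linalg.lstsq(A,P[:,2],rcond=None)[0])
fit(c,f,d,.49,-.003); fit(c,f,d,.49,.16); fit(c,f,d,.468,-.152)
print(bot.observe()['force'])
E
```

```text
0.87 213.9 132.2 [ 0.32330045 -0.13435058  0.013     ]
0.78 252.4 194.6 [ 4.85802942e-01 -2.67002129e-04  1.30000000e-02]
0.76 191.4 178.9 [ 0.47185915 -0.15361742  0.013     ]
0.72 323.5 209.6 [0.49281911 0.17001749 0.013     ]
0.57 148.3 144.7 [ 0.39464972 -0.28824697  0.013     ]
[ 4.92082508e-01 -2.78327956e-04  7.42573919e-02] [-0.04272501 -0.00990437  0.07425739]
[0.49447576 0.16436024 0.07409704] [-0.02957395  0.00091721  0.07409704]
[ 0.47365575 -0.14936642  0.07394271] [-0.03588219 -0.01147051  0.07394271]
[-6.62185218  0.28427695  4.85894161]
```

View pics/s3.png

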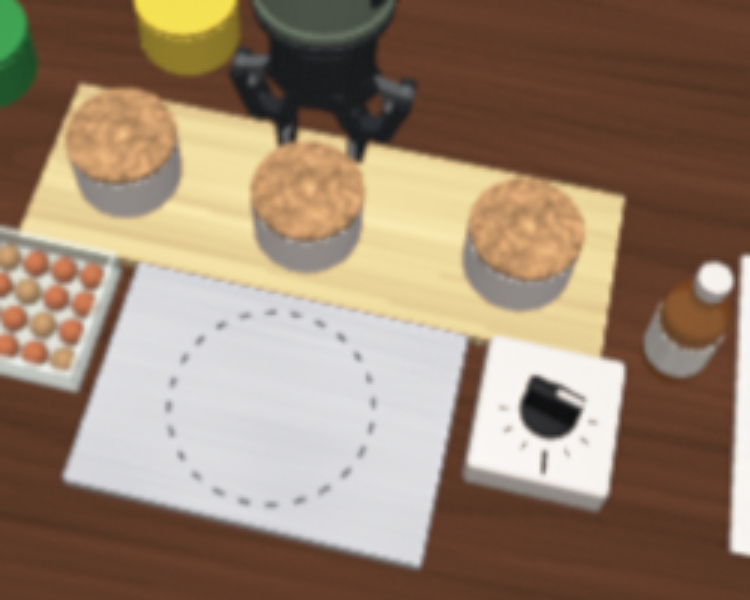

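The middle pot is the filled one: it takes about 10 N against about 1.3 N, stays upright and slides. I'll keep pushing it.

```bash
python3 -m inch '[{"dx":-5,"dy":0,"dz":0,"rx":0,"ry":0,"rz":0,"hand":0},{"dx":-5,"dy":0,"dz":0,"rx":0,"ry":0,"rz":0,"hand":0},{"dx":-5,"dy":0,"dz":0,"rx":0,"ry":0,"rz":0,"hand":0},{"dx":-5,"dy":0,"dz":0,"rx":0,"ry":0,"rz":0,"hand":0},{"dx":-5,"dy":0,"dz":0,"rx":0,"ry":0,"rz":0,"hand":0},{"dx":-5,"dy":0,"dz":0,"rx":0,"ry":0,"rz":0,"hand":0},{"dx":-5,"dy":0,"dz":0,"rx":0,"ry":0,"rz":0,"hand":0},{"dx":-5,"dy":0,"dz":0,"rx":0,"ry":0,"rz":0,"hand":0},{"dx":-5,"dy":0,"dz":0,"rx":0,"ry":0,"rz":0,"hand":0},{"dx":-5,"dy":0,"dz":0,"rx":0,"ry":0,"rz":0,"hand":0}]'
python3 - <<'E'
from h import *
im,d=bot.grab_frame('scene'); save('s4',cv2.resize(im[120:320,150:400],None,fx=3,fy=3))
E
```

```text
clock: 9.15
position: [0.4906, -0.0025, 0.0264]
tool_rot: [-3.141, -0.004, 3.106]
force: [-13.1, 0.8, 11.3]
grip_width: 0.0429
```

View pics/s4.png

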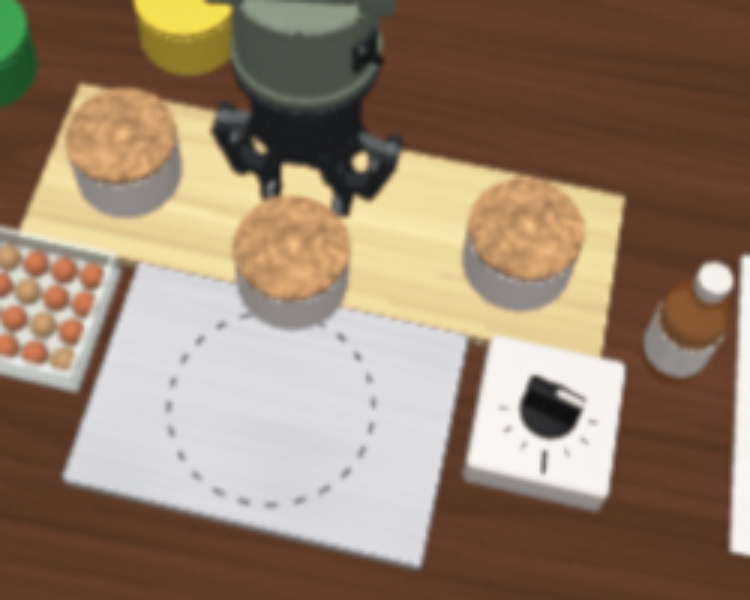

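```bash
python3 -m inch '[{"dx":-5,"dy":0.3,"dz":0,"rx":0,"ry":0,"rz":0,"hand":0},{"dx":-5,"dy":0.3,"dz":0,"rx":0,"ry":0,"rz":0,"hand":0},{"dx":-5,"dy":0.3,"dz":0,"rx":0,"ry":0,"rz":0,"hand":0},{"dx":-5,"dy":0.3,"dz":0,"rx":0,"ry":0,"rz":0,"hand":0},{"dx":-5,"dy":0.3,"dz":0,"rx":0,"ry":0,"rz":0,"hand":0},{"dx":-5,"dy":0.3,"dz":0,"rx":0,"ry":0,"rz":0,"hand":0},{"dx":-5,"dy":0.3,"dz":0,"rx":0,"ry":0,"rz":0,"hand":0},{"dx":-5,"dy":0.3,"dz":0,"rx":0,"ry":0,"rz":0,"hand":0},{"dx":-5,"dy":0.3,"dz":0,"rx":0,"ry":0,"rz":0,"hand":0},{"dx":-5,"dy":0.3,"dz":0,"rx":0,"ry":0,"rz":0,"hand":0}]'
python3 -m inch '[{"dx":-5,"dy":0.3,"dz":0,"rx":0,"ry":0,"rz":0,"hand":0},{"dx":-5,"dy":0.3,"dz":0,"rx":0,"ry":0,"rz":0,"hand":0},{"dx":-5,"dy":0.3,"dz":0,"rx":0,"ry":0,"rz":0,"hand":0},{"dx":-5,"dy":0.3,"dz":0,"rx":0,"ry":0,"rz":0,"hand":0},{"dx":-5,"dy":0.3,"dz":0,"rx":0,"ry":0,"rz":0,"hand":0},{"dx":-5,"dy":0.3,"dz":0,"rx":0,"ry":0,"rz":0,"hand":0},{"dx":-3,"dy":0.3,"dz":0,"rx":0,"ry":0,"rz":0,"hand":0}]'
cat > look.py <<'E'
from h import *
import sys
im,d=bot.grab_frame('scene'); save(sys.argv[1],cv2.resize(im[120:320,150:400],None,fx=3,fy=3)); c,f=cal('scene')
P=[]
for v in range(150,330):
    for u in range(150,350):
        if d[v,u]>0:
            p=at_d(c,f,u,v,d[v,u]); 
            if p[2]>.068 and p[2]<.082 and im[v,u,0]>im[v,u,2]+40: P.append(p)
P=np.array(P)
lab=None
from scipy.cluster.hierarchy import fclusterdata
lab=fclusterdata(P[:,:2],.012,'distance',method='single')
for k in set(lab):
    q=P[lab==k]
    if len(q)>200:
        (x,y),r=cv2.minEnclosingCircle((q[:,:2]*1000).astype(np.float32)); print('pot',round(x,1),round(y,1),'r',round(r,1),'z',q[:,2].mean().round(4))
print(bot.observe()['force'])
E
python3 look.py s5
```

```text
clock: 10.2
position: [0.5431, -0.0012, 0.0267]
tool_rot: [-3.142, -0.0, 3.106]
force: [-4.2, 0.7, -1.8]
grip_width: 0.0431
clock: 10.9
position: [0.5763, -0.0002, 0.0267]
tool_rot: [3.142, 0.0, 3.106]
force: [-4.5, 0.6, -1.5]
grip_width: 0.0427
pot 490.5 164.4 r 43.7 z 0.0746
pot 469.7 -151.7 r 44.4 z 0.0745
pot 624.5 -0.4 r 44.5 z 0.0746
[-2.44971637  0.14991678 -2.94387109]look.py:9: RuntimeWarning: overflow encountered in scalar add
  if p[2]>.068 and p[2]<.082 and im[v,u,0]>im[v,u,2]+40: P.append(p)
```

View pics/s5.png

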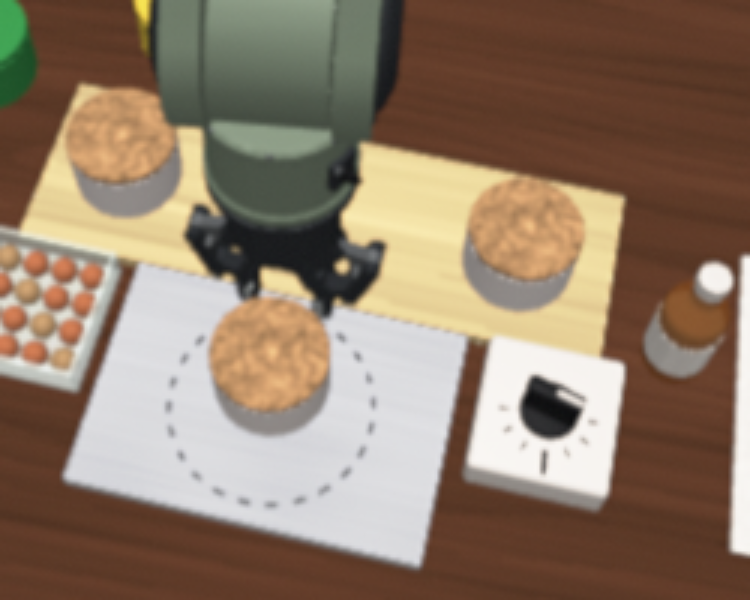

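```bash
python3 -m inch '[{"dx":-4,"dy":0.1,"dz":0,"rx":0,"ry":0,"rz":0,"hand":0},{"dx":-4,"dy":0.1,"dz":0,"rx":0,"ry":0,"rz":0,"hand":0},{"dx":-3,"dy":0.1,"dz":0,"rx":0,"ry":0,"rz":0,"hand":0},{"dx":-2,"dy":0.1,"dz":0,"rx":0,"ry":0,"rz":0,"hand":0},{"dx":0,"dy":0,"dz":0,"rx":0,"ry":0,"rz":0,"hand":0},{"dx":10,"dy":0,"dz":0,"rx":0,"ry":0,"rz":0,"hand":0},{"dx":15,"dy":0,"dz":0,"rx":0,"ry":0,"rz":0,"hand":0},{"dx":20,"dy":0,"dz":0,"rx":0,"ry":0,"rz":0,"hand":0},{"dx":10,"dy":0,"dz":-15,"rx":0,"ry":0,"rz":0,"hand":0},{"dx":0,"dy":0,"dz":-30,"rx":0,"ry":0,"rz":0,"hand":0}]'
python3 look.py s6 2>/dev/null
```

```text
clock: 11.95
position: [0.5312, 0.0017, 0.071]
tool_rot: [-3.141, -0.003, 3.106]
force: [0.4, -0.4, 0.5]
grip_width: 0.0426
pot 469.4 -151.0 r 43.5 z 0.0746
pot 636.9 -0.7 r 43.2 z 0.0736
pot 491.2 165.1 r 43.6 z 0.0746
[ 5.67945508 -0.27754206  6.70689609]
```

View pics/s6.png

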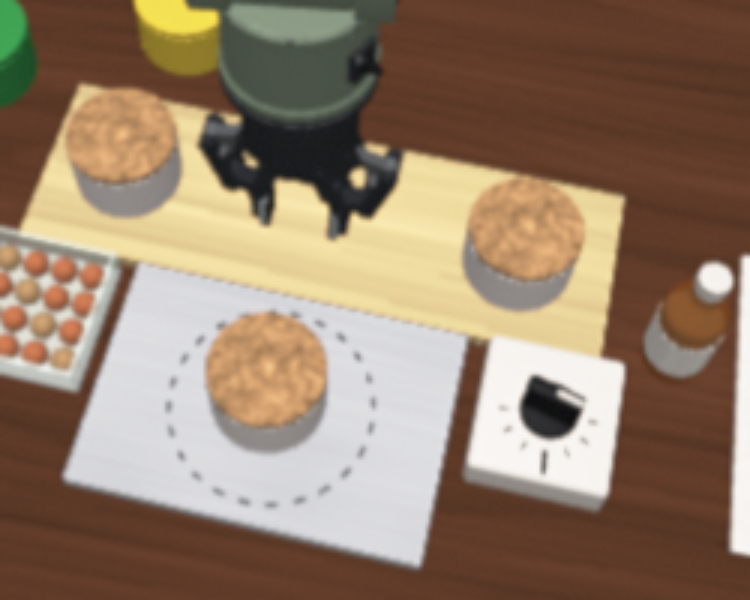

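```bash
python3 -m inch '[{"dx":0,"dy":0,"dz":-30,"rx":0,"ry":0,"rz":0,"hand":-1},{"dx":0,"dy":0,"dz":-30,"rx":0,"ry":0,"rz":0,"hand":-1},{"dx":0,"dy":0,"dz":-30,"rx":0,"ry":0,"rz":0,"hand":-1},{"dx":0,"dy":0,"dz":-30,"rx":0,"ry":0,"rz":0,"hand":-1},{"dx":-15,"dy":32,"dz":-20,"rx":0,"ry":0,"rz":0,"hand":-1},{"dx":-15,"dy":32,"dz":0,"rx":0,"ry":0,"rz":0,"hand":-1},{"dx":-15,"dy":32,"dz":0,"rx":0,"ry":0,"rz":0,"hand":-1},{"dx":-15,"dy":32,"dz":0,"rx":0,"ry":0,"rz":0,"hand":-1},{"dx":-15,"dy":32,"dz":0,"rx":0,"ry":0,"rz":0,"hand":-1},{"dx":0,"dy":32,"dz":0,"rx":0,"ry":0,"rz":0,"hand":-1}]'
python3 - <<'E'
from h import *
o=bot.observe();print(o['qpos'].round(3),o['position'],o['clock'])
c,f=cal('wrist'); im,d=bot.grab_frame('wrist'); save('w1',im)
for r in bot.tip_of('wrist','dial_grip')[:2]:
    v,u=r['centre'];print(r['score'],u,v,at_z(c,f,u,v,.066))
E
```

```text
clock: 13.0
position: [0.6169, 0.192, 0.2117]
tool_rot: [3.141, 0.002, 3.105]
force: [0.1, -0.1, 0.1]
grip_width: 0.0855
[-0.389  0.552 -0.008  1.539  0.005  1.049  1.137] [0.61689238 0.1919814  0.21165087] 13.0
0.63 258.2 167.6 [0.6132227  0.19710326 0.066     ]
```

View pics/w1.png

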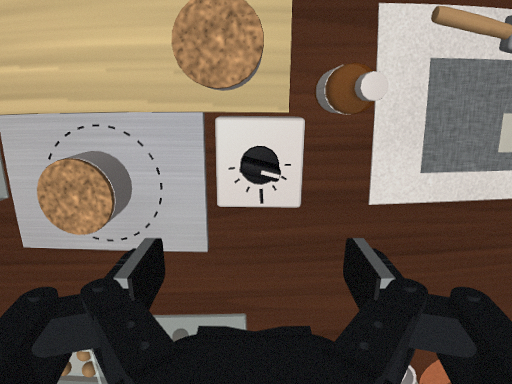

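```bash
python3 - <<'E'
import cv2
im=cv2.imread('pics/w1.png'); cv2.imwrite('pics/w1z.png',cv2.resize(im[110:215,210:310],None,fx=5.7,fy=5.7,interpolation=cv2.INTER_CUBIC))
E
```

```text
(no output)
```

View pics/w1z.png

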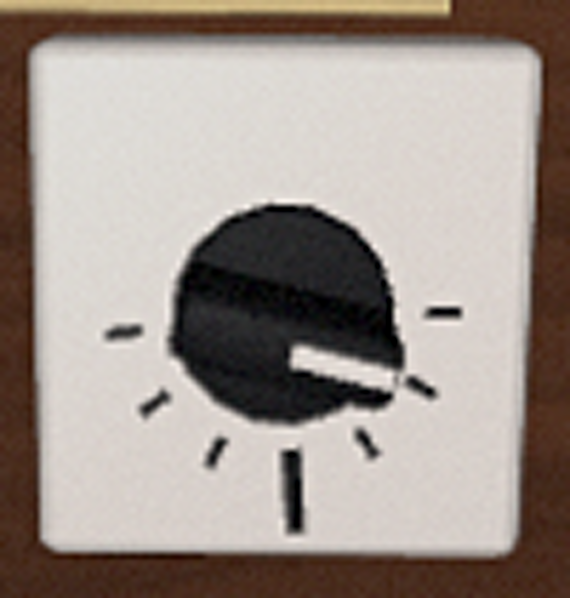

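```bash
python3 - <<'E'
from h import *
from scipy.optimize import least_squares
c,f=cal('wrist'); g=lambda x,y,z:at_z(c,f,210+(x-2.5)/5.7,110+(y-2.5)/5.7,z)
M=[(445,313),(423,387),(369,444),(293,490),(217,452),(155,403),(125,333)]
W=np.array([g(*m,.035)[:2] for m in M]); k=np.arange(7)*.5
def fun(p):
    a=np.pi/2+p[2]-k; e=np.c_[np.cos(a),np.sin(a)]; rel=W-p[:2]
    return np.cross(np.c_[e,0*k],np.c_[rel,0*k])[:,2]
s=least_squares(fun,[.613,.197,0]); print('axis,yaw',s.x, np.abs(s.fun).max())
print('box corners',np.mean([g(x,y,.035) for x,y in[(32,42),(538,48),(45,550),(518,550)]],0))
a=g(292,358,.073);b=g(398,380,.073); phi=np.arctan2(*(b-a)[1::-1]); print(a,b,'phi',phi,'theta',np.pi/2+s.x[2]-phi)
e=b[:2]-s.x[:2]; print('from axis: len',np.hypot(*e),np.arctan2(e[1],e[0]))
E
```

```text
axis,yaw [ 0.61352753  0.20330608 -0.03896234] 0.0002486461923567367
box corners [0.61259163 0.20331664 0.035     ]
[0.61455064 0.20398239 0.073     ] [0.61917925 0.22285132 0.073     ] phi 1.3302427803184715 theta 0.20159120173946854
from axis: len 0.02034597518903477 1.2893128145510715
```

```bash
python3 -m inch '[{"dx":3.9,"dy":11.2,"dz":0,"rx":0,"ry":0,"rz":0,"hand":-0.2},{"dx":0,"dy":0,"dz":0,"rx":0,"ry":0,"rz":0.138,"hand":-0.2},{"dx":0,"dy":0,"dz":0,"rx":0,"ry":0,"rz":0.138,"hand":-0.2},{"dx":0,"dy":0,"dz":0,"rx":0,"ry":0,"rz":0.138,"hand":-0.2},{"dx":0,"dy":0,"dz":0,"rx":0,"ry":0,"rz":0.138,"hand":-0.2},{"dx":0,"dy":0,"dz":0,"rx":0,"ry":0,"rz":0.138,"hand":-0.2},{"dx":0,"dy":0,"dz":0,"rx":0,"ry":0,"rz":0.138,"hand":-0.2},{"dx":0,"dy":0,"dz":0,"rx":0,"ry":0,"rz":0.138,"hand":-0.2},{"dx":0,"dy":0,"dz":0,"rx":0,"ry":0,"rz":0.138,"hand":-0.2},{"dx":0,"dy":0,"dz":0,"rx":0,"ry":0,"rz":0.138,"hand":-0.2}]'
python3 -m inch '[{"dx":0,"dy":0,"dz":0,"rx":0,"ry":0,"rz":0.138,"hand":-0.2},{"dx":0,"dy":0,"dz":0,"rx":0,"ry":0,"rz":0.138,"hand":-0.2},{"dx":0,"dy":0,"dz":0,"rx":0,"ry":0,"rz":0.138,"hand":-0.2},{"dx":0,"dy":0,"dz":0,"rx":0,"ry":0,"rz":0.138,"hand":-0.2},{"dx":0,"dy":0,"dz":0,"rx":0,"ry":0,"rz":0,"hand":-0.2},{"dx":0,"dy":0,"dz":0,"rx":0,"ry":0,"rz":0,"hand":-0.2}]'
python3 - <<'E'
from h import *
o=bot.observe();print(o['qpos'].round(3),o['position'],o['clock'])
c,f=cal('wrist'); im,d=bot.grab_frame('wrist'); save('w2',im)
print(proj(c,f,[.6134,.2033,.073]),proj(c,f,o['position']))
for r in bot.tip_of('wrist','dial_grip')[:2]:
    v,u=r['centre'];print(r['score'],u,v,at_z(c,f,u,v,.066))
E
```

```text
clock: 14.1
position: [0.612, 0.2017, 0.2121]
tool_rot: [3.141, -0.0, 1.857]
force: [0.6, -0.9, 0.6]
grip_width: 0.0515
clock: 14.7
position: [0.612, 0.202, 0.2119]
tool_rot: [3.141, -0.0, 1.316]
force: [0.7, 0.4, 0.3]
grip_width: 0.0514
[-0.69   0.589  0.438  1.559 -0.274  1.055 -0.437] [0.61200409 0.20203489 0.21190075] 14.7
[254.65293615 171.88985301] [253.58301299 226.37858591]
0.76 258.1 174.3 [0.61585545 0.19838899 0.066     ]
```

View pics/w2.png

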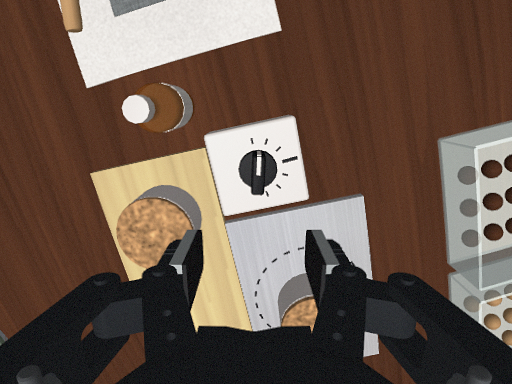

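```bash
python3 - <<'E'
import cv2
im=cv2.imread('pics/w2.png'); cv2.imwrite('pics/w2z.png',cv2.resize(im[110:220,200:310],None,fx=5,fy=5,interpolation=cv2.INTER_CUBIC))
E
```

```text
(no output)
```

View pics/w2z.png

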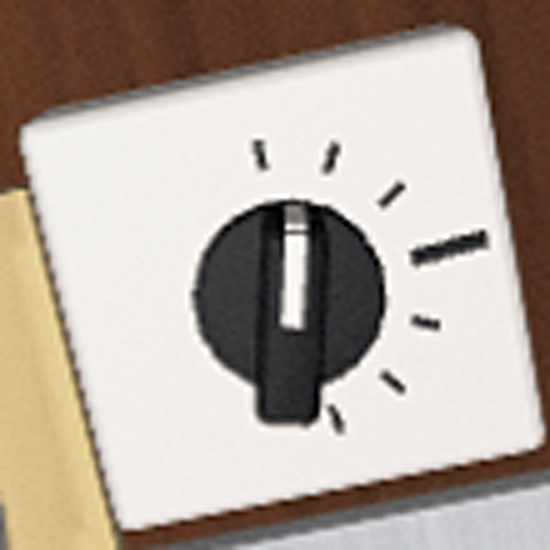

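```bash
python3 - <<'E'
from h import *
c,f=cal('wrist'); g=lambda x,y,z:at_z(c,f,200+(x-2)/5,110+(y-2)/5,z)
b=g(296,232,.073); a=g(287,418,.073)
print(a,b,(a+b)/2,np.linalg.norm(a-b),np.arctan2(*(b-a)[1::-1]))
p=g(297,232,.073);q=g(291,326,.073); print(np.arctan2(*(p-q)[1::-1]))
M=[(259,153),(332,156),(391,194),(450,248),(426,323),(393,382),(337,420)]
W=np.array([g(*m,.035)[:2] for m in M]); k=np.arange(7)*.5
from scipy.optimize import least_squares
def fun(p):
    t=np.pi/2+p[2]-k; e=np.c_[np.cos(t),np.sin(t)]; r=W-p[:2]; return e[:,0]*r[:,1]-e[:,1]*r[:,0]
print(least_squares(fun,[.613,.2,0]).x, bot.observe()['tool_rot'])
E
```

```text
[0.61010894 0.18084406 0.073     ] [0.62163906 0.21806747 0.073     ] [0.615874   0.19945577 0.073     ] 0.03896826689410035 1.2704145258832842
1.255271512785678
[ 0.61567848  0.19838363 -0.04422241] [ 3.14143002e+00 -3.20010597e-04  1.31468514e+00]
```

```bash
python3 -m inch '[{"dx":0,"dy":2.6,"dz":0,"rx":0,"ry":0,"rz":0.04,"hand":-0.2},{"dx":0,"dy":0,"dz":25,"rx":0,"ry":0,"rz":0,"hand":-0.2},{"dx":0,"dy":0,"dz":25,"rx":0,"ry":0,"rz":0,"hand":-0.2},{"dx":0,"dy":0,"dz":25,"rx":0,"ry":0,"rz":0,"hand":-0.2},{"dx":0,"dy":0,"dz":25,"rx":0,"ry":0,"rz":0,"hand":-0.2},{"dx":0,"dy":0,"dz":20,"rx":0,"ry":0,"rz":0,"hand":-0.2},{"dx":0,"dy":0,"dz":15,"rx":0,"ry":0,"rz":0,"hand":-0.2},{"dx":0,"dy":0,"dz":0,"rx":0,"ry":0,"rz":0,"hand":-0.2},{"dx":0,"dy":0,"dz":0,"rx":0,"ry":0,"rz":0,"hand":-0.2}]' 25
python3 - <<'E'
from h import *
im,d=bot.grab_frame('wrist'); save('w3',im)
E
```

```text
clock: 15.7
position: [0.615, 0.2014, 0.0773]
tool_rot: [3.141, -0.0, 1.272]
force: [0.3, -0.4, 1.6]
grip_width: 0.0511
```

View pics/w3.png

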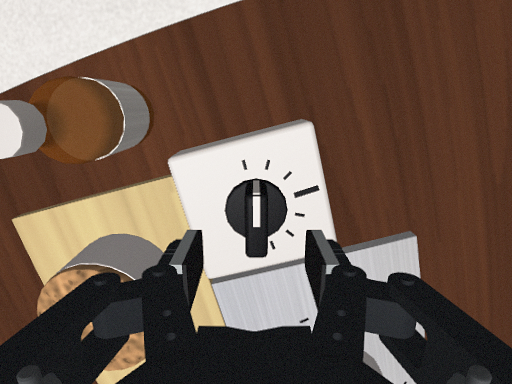

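```bash
python3 -m inch '[{"dx":0,"dy":0,"dz":14,"rx":0,"ry":0,"rz":0,"hand":-0.2},{"dx":0,"dy":0,"dz":13,"rx":0,"ry":0,"rz":0,"hand":-0.2},{"dx":0,"dy":0,"dz":0,"rx":0,"ry":0,"rz":0,"hand":0.2},{"dx":0,"dy":0,"dz":0,"rx":0,"ry":0,"rz":0,"hand":0.5},{"dx":0,"dy":0,"dz":0,"rx":0,"ry":0,"rz":0,"hand":0.8},{"dx":0,"dy":0,"dz":0,"rx":0,"ry":0,"rz":0,"hand":1},{"dx":0,"dy":0,"dz":0,"rx":0,"ry":0,"rz":0,"hand":1},{"dx":0,"dy":0,"dz":0,"rx":0,"ry":0,"rz":0,"hand":1},{"dx":0,"dy":0,"dz":0,"rx":0,"ry":0,"rz":0,"hand":1}]' 25
```

```text
clock: 16.65
position: [0.6155, 0.2014, 0.0505]
tool_rot: [3.14, -0.001, 1.272]
force: [3.5, -1.8, 6.6]
grip_width: 0.0001
```

```bash
python3 -m inch '[{"dx":0,"dy":0,"dz":0,"rx":0,"ry":0,"rz":0,"hand":1}]'; python3 - <<'E'
from h import *
im,d=bot.grab_frame('wrist'); save('w4',im)
im,d=bot.grab_frame('scene'); save('s7',cv2.resize(im[180:320,260:420],None,fx=4,fy=4))
E
```

```text
clock: 16.75
position: [0.6155, 0.2014, 0.0505]
tool_rot: [3.14, -0.001, 1.272]
force: [3.4, -1.4, 6.8]
grip_width: 0.0003
```

View pics/w4.png

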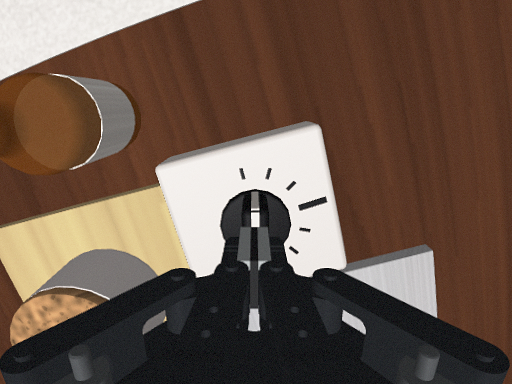

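View pics/s7.png

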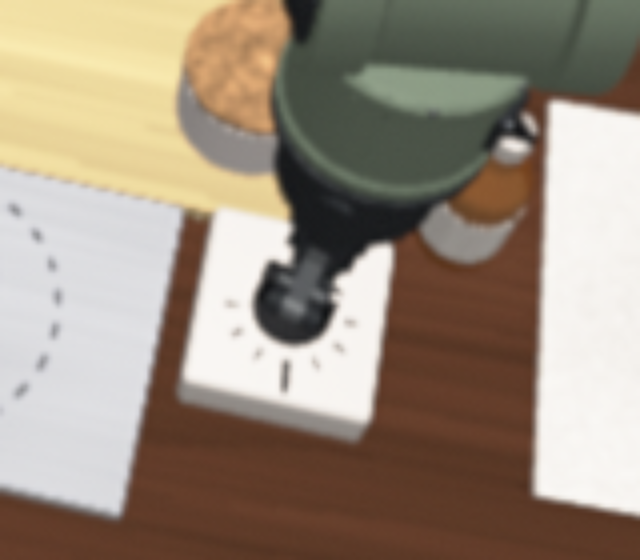

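```bash
python3 - <<'E'
from h import *
c,f=cal('wrist'); im,d=bot.grab_frame('wrist'); print(c['origin'])
cv2.imwrite('pics/w5.png',cv2.resize(im[170:345,185:330],None,fx=4.2,fy=3.4,interpolation=cv2.INTER_CUBIC)[...,::-1])
for v in range(180,330,6): print(v,[ (round(float(at_d(c,f,u,v,d[v,u])[2]*1000)) if d[v,u]>0 else 0) for u in range(225,286,5)])
E
```

```text
[0.63584716 0.26758986 0.21621674]
180 [36, 35, 36, 35, 36, 36, 36, 36, 36, 36, 34, 35, 36]
186 [36, 36, 36, 35, 36, 35, 35, 34, 35, 35, 35, 36, 35]
192 [36, 37, 35, 38, 40, 42, 44, 43, 41, 36, 35, 36, 34]
198 [36, 36, 43, 44, 51, 53, 55, 54, 52, 44, 42, 37, 35]
204 [36, 44, 43, 44, 63, 63, 66, 64, 62, 43, 43, 42, 35]
210 [42, 42, 44, 44, 71, 72, 73, 73, 71, 45, 43, 43, 42]
216 [43, 44, 43, 44, 73, 73, 74, 73, 73, 44, 43, 44, 43]
222 [43, 44, 43, 43, 73, 73, 75, 74, 73, 44, 43, 43, 44]
228 [43, 43, 43, 80, 79, 80, 79, 79, 79, 44, 44, 43, 43]
234 [43, 44, 45, 87, 86, 87, 86, 86, 86, 43, 44, 44, 43]
240 [44, 83, 84, 92, 94, 93, 93, 92, 93, 84, 85, 84, 42]
246 [91, 90, 91, 100, 99, 98, 99, 98, 98, 90, 90, 90, 37]
252 [96, 95, 96, 104, 104, 104, 103, 104, 104, 96, 96, 95, 36]
258 [103, 102, 101, 108, 109, 109, 109, 108, 109, 109, 102, 102, 102]
264 [119, 118, 118, 116, 117, 111, 112, 111, 115, 119, 119, 119, 116]
270 [121, 121, 120, 120, 120, 110, 110, 119, 120, 120, 122, 121, 120]
276 [124, 124, 124, 123, 124, 111, 111, 122, 124, 123, 124, 124, 125]
282 [128, 128, 127, 128, 128, 112, 111, 121, 127, 128, 128, 128, 127]
288 [132, 131, 130, 131, 128, 110, 111, 120, 131, 130, 131, 130, 132]
294 [141, 142, 141, 139, 128, 111, 111, 121, 133, 141, 141, 141, 142]
300 [145, 144, 145, 139, 122, 111, 112, 119, 135, 143, 143, 144, 144]
306 [147, 147, 147, 139, 122, 110, 111, 121, 137, 146, 147, 148, 147]
312 [149, 149, 149, 140, 121, 12, 13, 122, 124, 146, 150, 150, 150]
318 [152, 152, 151, 140, 122, 12, 12, 121, 123, 146, 151, 152, 152]
324 [154, 153, 151, 140, 124, 13, 12, 123, 124, 145, 153, 154, 154]
```

View pics/w5.png

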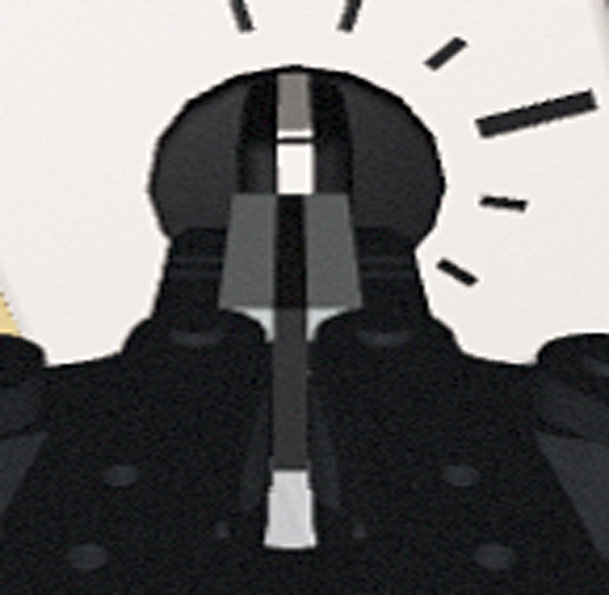

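```bash
python3 -m inch '[{"dx":0,"dy":0,"dz":-15,"rx":0,"ry":0,"rz":0,"hand":1},{"dx":0,"dy":0,"dz":-10,"rx":0,"ry":0,"rz":0,"hand":1},{"dx":0,"dy":0,"dz":0,"rx":0,"ry":0,"rz":0,"hand":1},{"dx":0,"dy":0,"dz":0,"rx":0,"ry":0,"rz":0,"hand":1}]'; python3 - <<'E'
from h import *
o=bot.observe();print(o['position'],o['force'],o['grip_width'])
c,f=cal('wrist'); im,d=bot.grab_frame('wrist'); save('w6',im);np.save('w6.npy',d)
im2,d2=bot.grab_frame('scene'); save('s8',cv2.resize(im2[180:320,260:420],None,fx=4,fy=4))
for v in range(210,290,4): print(v,[ (round(float(at_d(c,f,u,v,d[v,u])[2]*1000)) if d[v,u]>0 else 0) for u in range(225,286,4)])
E
```

```text
clock: 17.3
position: [0.6146, 0.2018, 0.0751]
tool_rot: [3.141, -0.0, 1.272]
force: [-0.2, 0.3, -1.1]
grip_width: -0.0002
[0.61455527 0.20184888 0.07507785] [-0.23834083  0.27277166 -1.06229685] -0.00015427328084552527
210 [41, 43, 44, 44, 43, 71, 73, 74, 74, 73, 73, 44, 44, 44, 43, 45]
214 [42, 44, 44, 44, 45, 71, 74, 74, 74, 74, 74, 45, 43, 43, 44, 43]
218 [34, 43, 44, 45, 44, 70, 73, 73, 74, 75, 73, 43, 43, 44, 45, 42]
222 [36, 44, 44, 43, 44, 70, 72, 73, 74, 74, 73, 43, 44, 43, 45, 43]
226 [35, 36, 43, 44, 42, 69, 72, 73, 74, 74, 73, 43, 44, 43, 44, 35]
230 [36, 34, 44, 43, 106, 106, 106, 106, 107, 106, 106, 44, 44, 43, 35, 36]
234 [36, 36, 35, 44, 110, 111, 111, 111, 111, 111, 111, 44, 43, 34, 36, 36]
238 [36, 106, 106, 106, 115, 115, 115, 115, 115, 114, 116, 107, 107, 106, 35, 36]
242 [111, 111, 110, 111, 119, 120, 120, 119, 120, 120, 120, 110, 109, 111, 110, 37]
246 [114, 115, 115, 115, 124, 123, 124, 123, 122, 122, 122, 124, 116, 114, 115, 36]
250 [120, 118, 119, 118, 125, 127, 126, 127, 128, 127, 127, 127, 120, 119, 119, 35]
254 [123, 122, 123, 130, 130, 131, 130, 130, 129, 129, 130, 130, 122, 122, 122, 122]
258 [127, 127, 127, 134, 134, 133, 133, 133, 134, 134, 132, 133, 126, 127, 127, 126]
262 [139, 141, 142, 142, 139, 135, 136, 135, 135, 134, 138, 140, 142, 142, 142, 139]
266 [143, 144, 145, 144, 142, 143, 136, 136, 135, 141, 140, 143, 144, 144, 144, 141]
270 [144, 146, 145, 146, 145, 145, 135, 136, 136, 144, 145, 144, 145, 145, 145, 145]
274 [148, 147, 147, 148, 147, 147, 139, 135, 136, 147, 147, 0, 148, 147, 147, 147]
278 [149, 149, 150, 150, 149, 150, 143, 135, 136, 150, 150, 150, 150, 149, 150, 150]
282 [152, 152, 153, 152, 152, 152, 143, 135, 135, 150, 151, 152, 152, 152, 153, 152]
286 [154, 155, 154, 154, 153, 153, 143, 136, 136, 149, 155, 155, 154, 154, 153, 155]
```

View pics/w6.png

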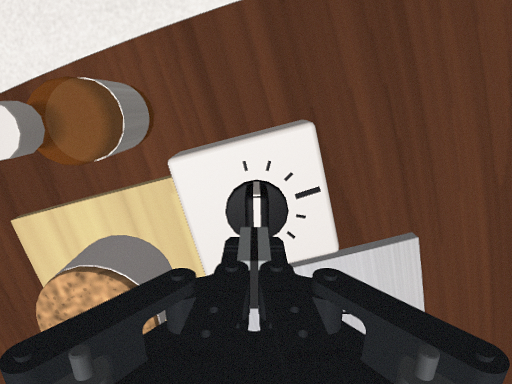

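View pics/s8.png

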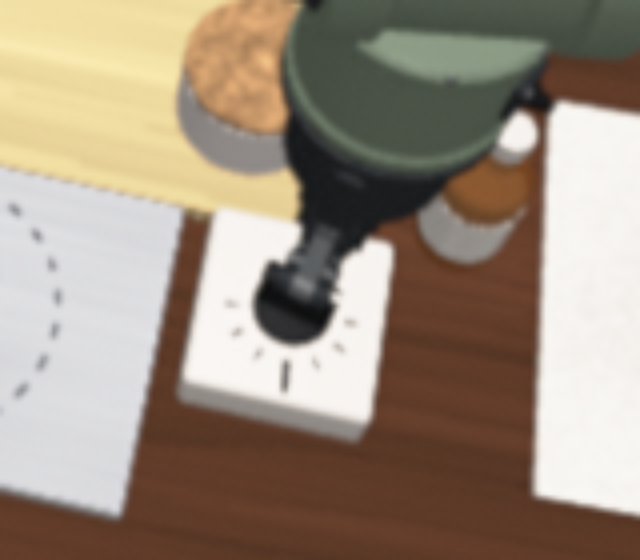

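The depth readings put the fingertips about 23–28 mm above the stated TCP. That means they shut on top of the bar, which matches the 6.6 N upward force. I'll open, go lower and close again.

```bash
python3 -m inch '[{"dx":0,"dy":0,"dz":0,"rx":0,"ry":0,"rz":0,"hand":-0.2},{"dx":0,"dy":0,"dz":0,"rx":0,"ry":0,"rz":0,"hand":-0.2},{"dx":0,"dy":0,"dz":0,"rx":0,"ry":0,"rz":0,"hand":-0.2},{"dx":0,"dy":0,"dz":0,"rx":0,"ry":0,"rz":0,"hand":-0.2},{"dx":0,"dy":0,"dz":12,"rx":0,"ry":0,"rz":0,"hand":-0.2},{"dx":0,"dy":0,"dz":12,"rx":0,"ry":0,"rz":0,"hand":-0.2},{"dx":0,"dy":0,"dz":10,"rx":0,"ry":0,"rz":0,"hand":-0.2},{"dx":0,"dy":0,"dz":6,"rx":0,"ry":0,"rz":0,"hand":-0.2},{"dx":0,"dy":0,"dz":0,"rx":0,"ry":0,"rz":0,"hand":-0.2}]'
python3 - <<'E'
from h import *
o=bot.observe();print(o['position'],o['force'],o['grip_width'])
c,f=cal('wrist'); im,d=bot.grab_frame('wrist'); save('w7',im)
for v in range(210,262,4): print(v,[ (round(float(at_d(c,f,u,v,d[v,u])[2]*1000)) if d[v,u]>0 else 0) for u in range(160,350,10)])
E
```

```text
clock: 18.3
position: [0.6141, 0.2012, 0.0334]
tool_rot: [-3.14, 0.001, 1.272]
force: [-0.1, 0.1, 0.4]
grip_width: 0.0514
[0.61406732 0.20124466 0.03342691] [-0.13383096  0.05949883  0.38915183] 0.051396232816355816
210 [34, 36, 36, 36, 34, 35, 35, 42, 44, 57, 60, 54, 43, 35, 36, 36, 37, 36, 36]
214 [13, 35, 35, 36, 35, 35, 36, 42, 44, 63, 66, 61, 43, 38, 36, 35, 35, 37, 36]
218 [14, 36, 35, 36, 35, 36, 35, 0, 44, 68, 70, 67, 42, 44, 35, 35, 37, 36, 35]
222 [14, 35, 36, 34, 35, 36, 36, 43, 43, 72, 72, 70, 43, 44, 35, 35, 36, 36, 35]
226 [13, 36, 35, 36, 35, 36, 41, 43, 43, 74, 74, 73, 43, 43, 36, 36, 36, 36, 36]
230 [14, 35, 36, 65, 64, 36, 43, 44, 44, 73, 75, 73, 43, 43, 35, 65, 64, 36, 35]
234 [13, 35, 36, 69, 65, 35, 44, 43, 44, 74, 73, 74, 44, 43, 35, 69, 69, 35, 36]
238 [14, 13, 36, 74, 65, 35, 43, 43, 44, 74, 74, 73, 44, 44, 36, 71, 73, 36, 35]
242 [13, 13, 79, 79, 64, 36, 43, 43, 43, 74, 75, 73, 43, 43, 36, 72, 77, 69, 35]
246 [13, 75, 82, 80, 68, 36, 36, 44, 42, 74, 73, 73, 43, 44, 35, 73, 82, 82, 74]
250 [14, 78, 86, 86, 68, 35, 35, 43, 44, 73, 74, 73, 43, 44, 35, 73, 87, 85, 78]
254 [15, 81, 90, 89, 69, 36, 35, 44, 43, 74, 74, 73, 44, 35, 35, 74, 89, 89, 81]
258 [85, 85, 93, 90, 70, 36, 36, 43, 44, 73, 72, 73, 44, 36, 36, 74, 92, 91, 85]
```

View pics/w7.png

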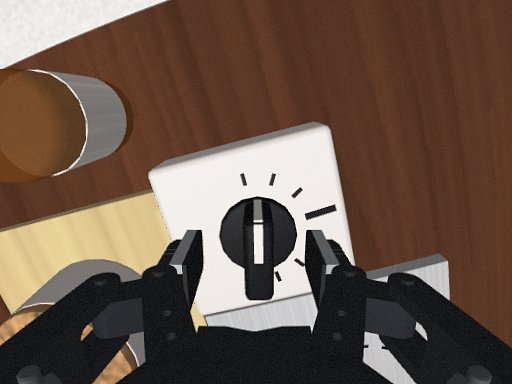

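```bash
python3 -m inch '[{"dx":0,"dy":0,"dz":8,"rx":0,"ry":0,"rz":0,"hand":-0.2},{"dx":0,"dy":0,"dz":0,"rx":0,"ry":0,"rz":0,"hand":0.2},{"dx":0,"dy":0,"dz":0,"rx":0,"ry":0,"rz":0,"hand":0.5},{"dx":0,"dy":0,"dz":0,"rx":0,"ry":0,"rz":0,"hand":0.7},{"dx":0,"dy":0,"dz":0,"rx":0,"ry":0,"rz":0,"hand":1},{"dx":0,"dy":0,"dz":0,"rx":0,"ry":0,"rz":0,"hand":1},{"dx":0,"dy":0,"dz":0,"rx":0,"ry":0,"rz":0,"hand":1},{"dx":0,"dy":0,"dz":0,"rx":0,"ry":0,"rz":0,"hand":1}]' 25
```

```text
clock: 19.15
position: [0.6162, 0.201, 0.0272]
tool_rot: [3.139, -0.001, 1.271]
force: [8.4, -3.3, -4.6]
grip_width: 0.0134
```

```bash
python3 -m inch '[{"dx":0,"dy":1.2,"dz":0,"rx":0,"ry":0,"rz":0,"hand":1},{"dx":0,"dy":0.8,"dz":0,"rx":0,"ry":0,"rz":0,"hand":1},{"dx":0,"dy":0,"dz":0,"rx":0,"ry":0,"rz":0.1,"hand":1},{"dx":0,"dy":0,"dz":0,"rx":0,"ry":0,"rz":0.1,"hand":1},{"dx":0,"dy":0,"dz":0,"rx":0,"ry":0,"rz":0.1,"hand":1}]'
python3 - <<'E'
from h import *
im,d=bot.grab_frame('wrist'); save('w8',im)
E
```

```text
clock: 19.65
position: [0.617, 0.2007, 0.0272]
tool_rot: [3.141, -0.0, 0.967]
force: [1.6, -2.7, 0.3]
grip_width: 0.0135
```

View pics/w8.png

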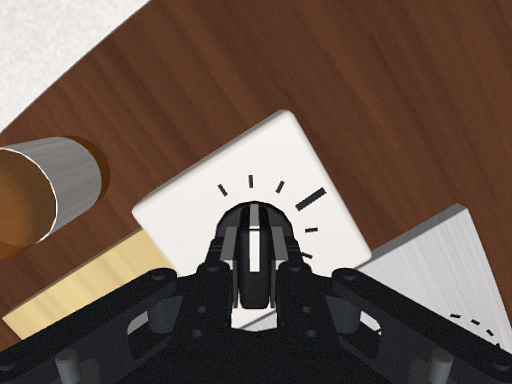

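```bash
python3 -m inch '[{"dx":0,"dy":0,"dz":0,"rx":0,"ry":0,"rz":0.1,"hand":1},{"dx":0,"dy":0,"dz":0,"rx":0,"ry":0,"rz":0.1,"hand":1},{"dx":0,"dy":0,"dz":0,"rx":0,"ry":0,"rz":0.1,"hand":1},{"dx":0,"dy":0,"dz":0,"rx":0,"ry":0,"rz":0.1,"hand":1},{"dx":0,"dy":0,"dz":0,"rx":0,"ry":0,"rz":0.1,"hand":1},{"dx":0,"dy":0,"dz":0,"rx":0,"ry":0,"rz":0.1,"hand":1},{"dx":0,"dy":0,"dz":0,"rx":0,"ry":0,"rz":0.1,"hand":1},{"dx":0,"dy":0,"dz":0,"rx":0,"ry":0,"rz":0.1,"hand":1},{"dx":0,"dy":0,"dz":0,"rx":0,"ry":0,"rz":0.1,"hand":1},{"dx":0,"dy":0,"dz":0,"rx":0,"ry":0,"rz":0,"hand":1}]'
python3 - <<'E'
from h import *
o=bot.observe();print(o['qpos'].round(3),o['tool_rot'],o['moment'])
im,d=bot.grab_frame('wrist'); save('w9',cv2.resize(im[140:330,170:350],None,fx=3.1,fy=3.1,interpolation=cv2.INTER_CUBIC))
E
```

```text
clock: 20.7
position: [0.6182, 0.1988, 0.0272]
tool_rot: [3.139, -0.003, 0.069]
force: [8.3, -10.9, 0.8]
grip_width: 0.0136
[-0.803  0.902  0.652  1.677 -0.711  0.811 -1.329] [ 3.13869774e+00 -2.93969751e-03  6.86832060e-02] [-2.17846112 -1.81746572  0.03490237]
```

View pics/w9.png

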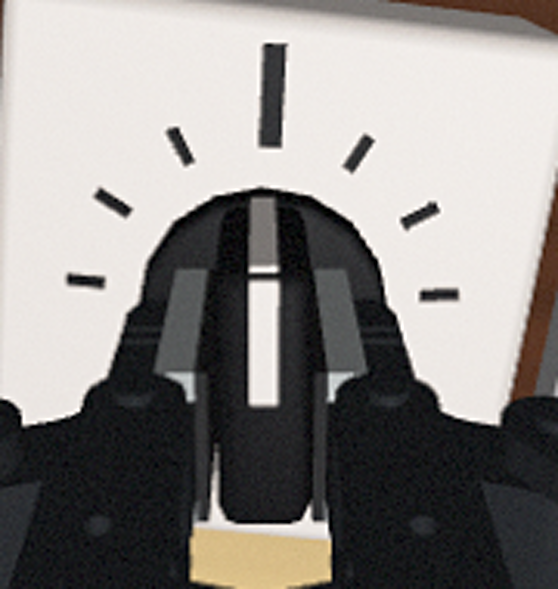

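```bash
python3 - <<'E'
from h import *
c,f=cal('wrist'); g=lambda x,y,z:at_z(c,f,170+(x-1)/3.1,140+(y-1)/3.1,z)
from scipy.optimize import least_squares
M=[(86,282),(113,202),(180,146),(272,95),(359,153),(420,216),(439,295)]
W=np.array([g(*m,.035)[:2] for m in M]); k=np.arange(7)*.5
def fun(p):
    t=np.pi/2+p[2]-k; e=np.c_[np.cos(t),np.sin(t)]; r=W-p[:2]; return e[:,0]*r[:,1]-e[:,1]*r[:,0]
s=least_squares(fun,[.613,.2,0]).x; print(s)
a=g(264,404,.073);b=g(264,277,.073); ph=np.arctan2(*(b-a)[1::-1]); print(a,b,ph,'theta',np.pi/2+s[2]-ph)
u=g(270,146,.035);w=g(275,45,.035); print('long mark dir',np.arctan2(*(w-u)[1::-1]))
E
```

```text
[ 0.61523743  0.19845976 -0.04272293]
[0.61635222 0.19852862 0.073     ] [0.63592453 0.19993691 0.073     ] 0.0718291358299126 theta 1.456244265118726
long mark dir 0.0255823886797602
```

Theta is about 1.456, so it needs about 0.044 more turn. I'll relieve the sideways load as well.

```bash
python3 -m inch '[{"dx":0.8,"dy":1,"dz":0,"rx":0,"ry":0,"rz":0.02,"hand":1},{"dx":0.6,"dy":1,"dz":0,"rx":0,"ry":0,"rz":0.022,"hand":1},{"dx":0,"dy":0,"dz":0,"rx":0,"ry":0,"rz":0,"hand":1},{"dx":0,"dy":0,"dz":0,"rx":0,"ry":0,"rz":0,"hand":1}]'
python3 - <<'E'
from h import *
im,d=bot.grab_frame('wrist'); save('w10',cv2.resize(im[140:330,170:350],None,fx=3.1,fy=3.1,interpolation=cv2.INTER_CUBIC))
E
```

```text
clock: 21.15
position: [0.6183, 0.1986, 0.0271]
tool_rot: [3.141, -0.0, 0.031]
force: [-0.5, -3.7, 7.2]
grip_width: 0.0136
```

View pics/w10.png

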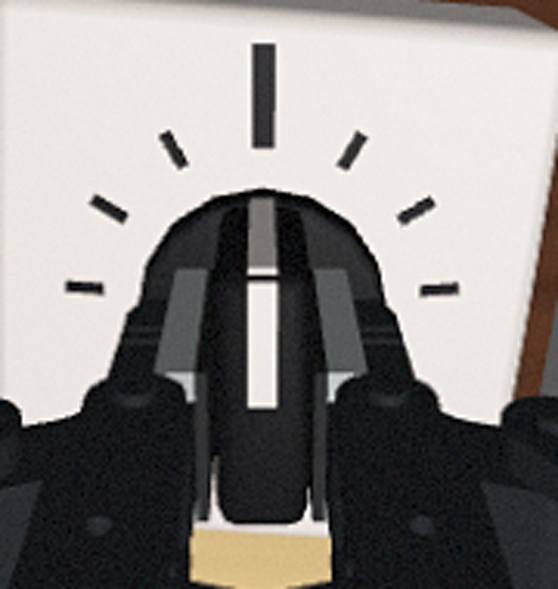

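```bash
python3 -m inch '[{"dx":0,"dy":0,"dz":0,"rx":0,"ry":0,"rz":0,"hand":0.4},{"dx":0,"dy":0,"dz":0,"rx":0,"ry":0,"rz":0,"hand":0},{"dx":0,"dy":0,"dz":0,"rx":0,"ry":0,"rz":0,"hand":-0.2},{"dx":0,"dy":0,"dz":0,"rx":0,"ry":0,"rz":0,"hand":-0.2},{"dx":0,"dy":0,"dz":-10,"rx":0,"ry":0,"rz":0,"hand":-0.2},{"dx":0,"dy":0,"dz":-25,"rx":0,"ry":0,"rz":0,"hand":-0.2},{"dx":0,"dy":0,"dz":-30,"rx":0,"ry":0,"rz":0,"hand":-0.2},{"dx":0,"dy":0,"dz":-30,"rx":0,"ry":0,"rz":0,"hand":-0.2},{"dx":0,"dy":0,"dz":-30,"rx":0,"ry":0,"rz":0,"hand":-0.2},{"dx":0,"dy":0,"dz":-30,"rx":0,"ry":0,"rz":0,"hand":-0.2}]'
python3 -m inch '[{"dx":0,"dy":0,"dz":-20,"rx":0,"ry":0,"rz":0,"hand":-0.2},{"dx":-25,"dy":0,"dz":0,"rx":0,"ry":0,"rz":0,"hand":-0.2},{"dx":-25,"dy":0,"dz":0,"rx":0,"ry":0,"rz":0,"hand":-0.2},{"dx":0,"dy":0,"dz":0,"rx":0,"ry":0,"rz":0,"hand":-0.2},{"dx":0,"dy":0,"dz":0,"rx":0,"ry":0,"rz":0,"hand":-0.2}]'
python3 - <<'E'
from h import *
c,f=cal('wrist');im,d=bot.grab_frame('wrist'); save('w11',im); save('w11z',cv2.resize(im[60:260,150:360],None,fx=2.9,fy=2.9,interpolation=cv2.INTER_CUBIC)); print(c['origin'])
im,d=bot.grab_frame('top'); save('t11',im)
E
python3 look.py s11 2>/dev/null
```

```text
clock: 22.2
position: [0.6179, 0.1989, 0.1837]
tool_rot: [-3.142, -0.0, 0.03]
force: [-0.4, 1.1, 0.1]
grip_width: 0.0512
clock: 22.7
position: [0.5681, 0.1979, 0.2025]
tool_rot: [-3.141, -0.001, 0.03]
force: [1.3, 0.5, -0.2]
grip_width: 0.0511
[0.6373935  0.20000415 0.36824205]
pot 470.2 -151.0 r 43.3 z 0.0744
pot 637.4 -0.1 r 43.1 z 0.0735
pot 491.0 163.9 r 43.5 z 0.0746
[-0.5076751  -0.23357286 -0.87570986]
```

View pics/w11.png

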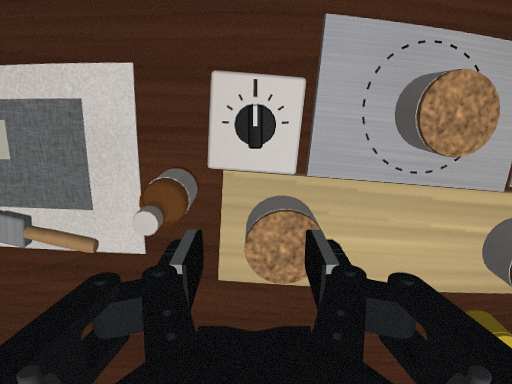

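View pics/s11.png

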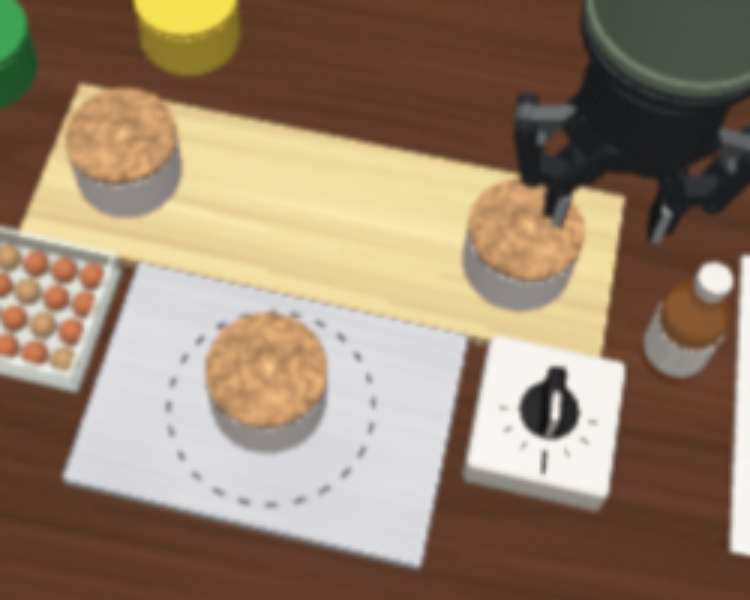

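View pics/t11.png

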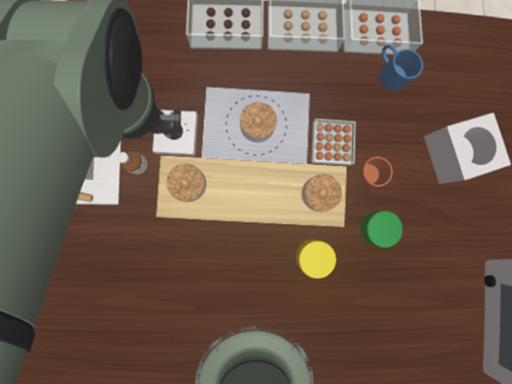

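View pics/w11z.png

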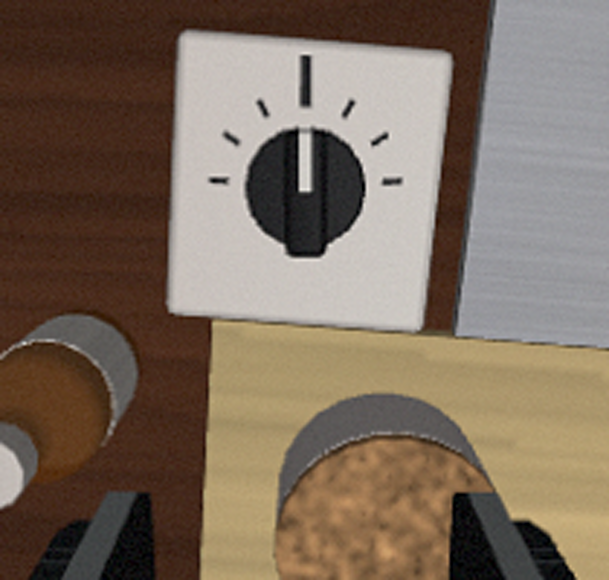

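The pointer and long mark line up at column 305, both vertical. The pot stands about 75 mm high at the ring's centre, and everything else is in its place.

```bash
python3 -c "
from workcell import bot
print(bot.observe()['qd'].round(3)); print(bot.job_done())"
```

```text
[ 0.004  0.006 -0.001  0.002  0.001 -0.002  0.001]
the job is handed in; nothing more can be done
None
```

I found the filled pot, slid it onto the warming plate and turned the knob to the long mark. I then let go, raised the arm clear and handed the job in at about 23 s.

- **Finding the pot:** The middle pot resisted at about 10 N, against about 1.3 N for the left pot. I did not nudge the right pot.
- **Pot on the plate:** It stands upright at about (0.637, 0.000), within a few mm of the ring's centre at (0.637, −0.002).
- **Empty pots:** The left one moved about 15 mm and the right one did not move measurably.
- **Knob:** The last wrist picture shows the pointer in line with the long mark. I judged this by eye; I did not recompute the angle after the final turn.
- **Other objects:** The bottle, clay pot and coloured look-alikes show no displacement in the last top view.

**What disagreed:**
- **First knob grasp:** It closed on top of the bar and pressed up at about 7 N. The depth picture put the fingertips about 25 mm above the stated tool point, so I went lower and gripped again. The pot was therefore pushed higher up than I intended, with up to 11 N of upward force on the tool, but it stayed upright.
- **Knob axis:** The two wrist views placed the knob's axis about 5 mm apart. I used the middle, and it held up when gripping.

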